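# Proof-pull a glued handle on the tester

## Robot

A 7-joint arm with a two-finger parallel gripper is mounted at the origin on the work surface. World frame = base frame: x ahead of the robot, y to its left, z up, the work surface at z = 0. Lengths are in m, angles in rad, forces in N, time in s.
With the tool pointing down it reaches from about 0.35 to 0.9 m from the base axis. Payload 8.1 kg.
Tool frame: the origin (TCP) lies at the very end of the fingers, on their centre line; the grasp point (between the pads) lies 19 mm behind it; z points along the fingers, y is the line along which they close (so a half turn about z gives the same grasp; the last joint's range is limited). The gripper opens to 92 mm and grips with 3 to 60 N. Pads are 19 mm wide; open, the fingers measure 130 mm over their backs; the gripper's body (75 mm by 190 mm) begins 47 mm behind the grasp point.
Start: joints at [1.013, 0.434, 0.025, 1.573, -0.012, 1.134, -0.075], TCP at [0.275, -0.561, 0.227] pointing down, gripper open.
Joint ranges: [-2.62, 2.62], [-0.44, 2.09], [-1.27, 1.32], [0.08, 2.57], [-1.32, 4.46], [0.12, 2], [-2.74, 2.74]. Speed limits (rad/s): [2.22, 2.22, 3.01, 3.01, 3.14, 3.14, 3.14].

## Interface

Orientations are given as a rotation vector (axis times angle).
In Python, from cell import arm gives the robot as it stands.
- The arm moves only by the tool jog_arm, never from a script. Its argument "rows" is a list of rows, each a list of 3 entries, a list of its own where there are three numbers: the shift along the world's x, y, z in cm, then the turn, a rotation vector about the world's x, y, z in degrees, then the opening, from 0 (shut) to 1 (fully open). A call has 1 to 8 rows; each row is the pose to reach, as a shift and turn from the pose commanded when the call began; what a row does not reach only later rows make up. A row lasts 1/8 s, in which the tool goes at most 62.5 mm and 10.7 degrees, less where a joint would pass 70% of its speed; a pose out of reach is approached as far as the arm can. A call with a gripper value outside its range is refused whole. The fingers move at their own pace and stop on an object; "newtons" is the grip in N (left out, the last holds). Time passes only in rows, so rows that repeat a pose let the fingers close. It gives the time, the measured TCP pose, the force, the opening and the grip force at its end, in the units of the state.
- arm.observe(): the state, without advancing time (a new reading comes with each control period).
- arm.get_image(name): name is "side" or "top"; returns a dict with "img" (384x512x3 uint8, red, green, blue), "depth" (384x512 float32, m along the optical axis (not along the pixel's ray), 0 where there is no reading), "fx", "fy", "cx", "cy" (pixels), "rvec" (rotation vector, rad) and "tvec" (3), from world to camera coordinates, as OpenCV has them. Camera axes: x right, y down, z forward; pixel columns grow to the right and rows downward; lengths in m; the calibration is good to about 2 mm. A picture is of the moment at which its call begins.
- arm.sign_off(): hands the job in; it is judged then, once.
The state is a dict: "clock": time; "joints": joint angles; "dq": joint speeds; "joint_efforts": joint torques, N m; "position": TCP position; "ee_rot": TCP orientation; "force": force on the tool from outside, world axes, zero at the start; "ft_torque": the same for the moment, N m; "width": opening from 0.0 (shut) to 1.0 (fully open); "gripper_force": force on a finger pad.
Only numpy, scipy, OpenCV 4.12 (cv2) and the standard library are available. Lean on these libraries where they do the work, as an engineer would, in place of code of your own. Each camera call takes 0.05 s, during which the arm holds its last target. There are 200 camera calls.

## Task

First clear the top-heavy green bottle that stands in front of the pull tester: carry it gently and set it down upright and let go on the red pad, without tipping or dropping it. Then grip the black handle glued on the tester's white sample and pull it straight away from the sample with 10 newtons, so that the yellow rider stands in the green band (never reaching the red one), hold it there for two seconds, ease it back home without letting it snap, and let go; leave everything else as it stands.

Things in the scene. Friction and masses are not known exactly. Their poses are not given: they have to be found in the camera images.
- bottle: Green bottle standing upside down on its narrow black cap; 180 mm tall; cap (its foot) 32 mm across, 28 mm high; round body 44 mm across from 45 mm up to the top. 0.14-0.28 kg, centre of mass about 110 mm up: tips at 8 degrees, so grip it high (about 140 mm up). Origin at the centre of the cap's underside, z up. Stands 125-155 mm in front (-x) of the tester's origin, in the arm's way.
- pad: Red square pad lying flat and fixed, 110 x 110 mm, 4 mm thick; origin at the centre of its underside. The bottle is to stand on it, at least with its whole cap. It may swap places with the black collet tray.
- collet_tray: Black fixed tray 110 x 110 mm with four metal collets up to 57 mm high; origin at the centre of its underside. Not to be used.
- tester: Blue pull tester, fixed. Origin on the work surface below the sample; x level, from its front to its back, y along the handle, z up. Base plate x = -70 to 150 mm, 130 mm wide. The sample faces front and up: its normal leans 35 degrees from vertical towards -x.
- handle (a point): Black bridge handle glued on the white sample: bar 90 mm long, 14 mm across, 12 mm deep, on two end posts (62 mm free between). Origin at the bar's centre, 130 mm above the surface; y along the bar, x across it (uphill), z the pull direction, square to the sample, 35 degrees from vertical. 37 mm free under the bar. Grip across x, fingers along -z, opened no more than 60 mm. Moves with the slide.
- pull (a joint): How far the sample and handle have been drawn out along the handle's z: 0 home, up to 0.05 m. A spring pulls back with 0.5 N per mm (10 N at 0.020 m). A yellow rider on the sample runs round the white column: the green band is 0.016 to 0.024 m, the red band begins at 0.030 m. Let go while drawn out, it snaps back.
- tool_holder: Dark steel tool holder standing on its 58 mm flange, taper up, 75 mm high; a bystander; origin at the centre of its underside.
- scraper: Scraper with wooden handle and steel blade lying flat, 240 mm long, 32 mm high; a bystander; origin below its middle, x along it.
- column_top (a point): Centre of the top end of the tester's white scale column (56 mm wide, 18 mm thick), about 240 mm above the work surface. The column rises square to the sample, its near face 90 mm uphill of the handle's middle, and leans over the handle: a gripper pointing straight down at the handle would hit it.

How it is judged:
By the outcome, as a careful person would: the job done as asked, in the order asked, and still so for the second after the job is handed in, with the robot touching nothing.
It also fails if it takes over 61 s, if anything falls off the work surface, if the arm or the gripper's body presses on something with over 40 N, if the wrist force passes 120 N, or if a joint passes its speed limit or range.

## Working session

There is one attempt and no reset: what is moved stays moved. The work goes in short steps, Python scripts to look and compute and a tool call to move; the robot and the scene stay as the last step left them, time stands still between calls to the robot, and variables do not carry over. Pictures are saved under pics/ and viewed, at most 11 in all, crops included, and the job is handed in when it is done.

Besides the shell and the picture viewer there is one more tool, called in YAML: its name, and indented under it one key for each argument. jog_arm: Moves the arm, as the interface text tells. Its arguments: {"type":"object","properties":{"rows":{"type":"array","items":{"type":"array"}},"newtons":{"type":"number"}},"required":["rows"]}

```bash
ls; mkdir -p pics
cat > h.py <<'E'
import numpy as np, cv2
from cell import arm
def cloud(name):
    d=arm.get_image(name); z=d["depth"]; v,u=np.indices(z.shape)
    P=np.stack([(u-d["cx"])/d["fx"]*z,(v-d["cy"])/d["fy"]*z,z],-1)
    R=cv2.Rodrigues(np.float64(d["rvec"]))[0]
    W=(P-np.ravel(d["tvec"]))@R; W[z==0]=np.nan
    return d["img"],W,R,-R.T@np.ravel(d["tvec"])
E
python3 - <<'E'
from h import *
for n in("side","top"):
    im,W,R,c=cloud(n); np.savez(n,im=im,W=W,R=R,c=c); cv2.imwrite(f"pics/{n}0.png",im[...,::-1]); print(n,c.round(3),R.round(2).tolist())
s=arm.observe(); print({k:np.round(v,3) for k,v in s.items()})
E
```

```text
pics
side [ 0.979 -0.86   1.289] [[0.89, 0.46, 0.02], [0.37, -0.69, -0.62], [-0.27, 0.55, -0.79]]
top [ 0.476 -0.042  1.313] [[-0.0, -1.0, 0.01], [-1.0, 0.0, -0.06], [0.06, -0.01, -1.0]]
{'clock': np.float64(0.1), 'joints': array([ 1.013,  0.435,  0.025,  1.574, -0.012,  1.134, -0.075]), 'dq': array([-0.   , -0.002,  0.   , -0.002, -0.001, -0.001, -0.001]), 'joint_efforts': array([ 4.0000e-03, -6.6912e+01,  9.8900e-01, -3.1514e+01, -6.0000e-02,
        3.7000e-02,  0.0000e+00]), 'position': array([ 0.274, -0.561,  0.226]), 'ee_rot': array([-3.059e+00, -7.080e-01,  1.000e-03]), 'force': array([0.378, 0.136, 0.308]), 'ft_torque': array([ 0.   , -0.016, -0.005]), 'gripper_force': np.float64(0.0), 'width': np.float64(1.001)}
```

View pics/side0.png

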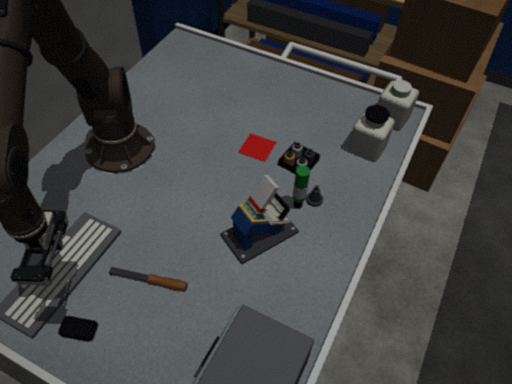

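View pics/top0.png

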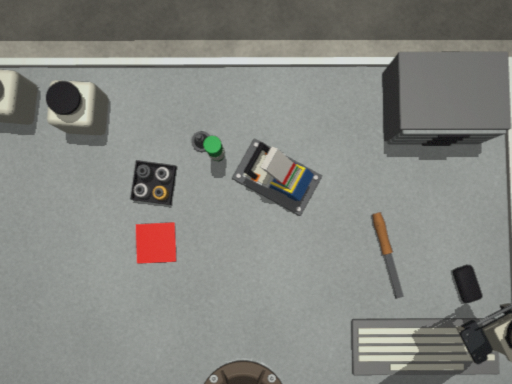

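The side view shows the bottle at (301,187), pad at (257,147) and tester around (260,215). The top view shows the bottle top at (213,146), pad at (156,243), tray at (154,183), tester around (278,177), and the tool holder close to the bottle at (201,141).

Run:
```python
from h import *
for n,(x,y,w,h) in dict(top=(190,125,140,100),side=(215,150,120,115)).items():
    f=np.load(n+".npz"); im,W=f["im"],f["W"]
    cv2.imwrite(f"pics/{n}c.png",cv2.resize(im[y:y+h,x:x+w,::-1],None,fx=5,fy=5,interpolation=cv2.INTER_CUBIC))
    hsv=cv2.cvtColor(im,cv2.COLOR_RGB2HSV)
    H,S,V=[hsv[...,i].astype(int) for i in range(3)]
    m=dict(red=((H<5)|(H>175))&(S>200)&(V>120),green=(abs(H-65)<15)&(S>120)&(V>50),blue=(abs(H-110)<15)&(S>150)&(V>50),yellow=(abs(H-27)<6)&(S>110)&(V>100))
    for k,a in m.items():
        nn,l,st,c=cv2.connectedComponentsWithStats(a.astype(np.uint8))
        for i in range(1,nn):
            if st[i,4]>12 and 100<c[i][0]<350 and 100<c[i][1]<300:
                q=W[l==i]; print(n,k,st[i,:].tolist(),c[i].round(1),np.nanmedian(q,0).round(4),np.nanpercentile(q,5,0).round(3),np.nanpercentile(q,95,0).round(3))
f=np.load("top.npz");W=f["W"];im=f["im"]
# bottle top circle & holder top
for nm,(u,v) in dict(bottle=(213,146),holder=(201,141),tray=(154,183)).items(): print(nm,W[v,u].round(3))
w=W[125:225,225:330].reshape(-1,3); w=w[(w[:,2]>0.006)&(w[:,2]<0.025)]
r=cv2.minAreaRect((w[:,:2]*1000).astype(np.float32)); print("base rect",r,cv2.boxPoints(r))
```

```text
top green [203, 136, 19, 21, 290] [212.3 145.5] [0.6857 0.0669 0.1814] [0.668 0.05  0.139] [0.706 0.085 0.185]
top blue [288, 170, 24, 30, 257] [301.5 185.8] [ 0.5895 -0.1557  0.1354] [ 0.561 -0.175  0.12 ] [ 0.621 -0.133  0.151]
top yellow [271, 164, 34, 29, 149] [291.5 180.7] [ 0.5955 -0.1344  0.1537] [ 0.576 -0.155  0.125] [ 0.637 -0.086  0.162]
side red [239, 134, 36, 27, 547] [256.9 146.9] [0.4488 0.2396 0.0053] [ 0.403  0.196 -0.   ] [0.494 0.287 0.011]
side green [296, 166, 14, 11, 121] [302.5 170.5] [0.6919 0.0678 0.1809] [0.674 0.051 0.174] [0.708 0.088 0.184]
side green [246, 202, 12, 13, 18] [251.6 208.9] [ 0.6185 -0.1292  0.1673] [ 0.594 -0.14   0.162] [ 0.638 -0.114  0.172]
side blue [232, 208, 36, 26, 293] [243.  220.8] [ 0.6025 -0.1572  0.133 ] [ 0.569 -0.178  0.116] [ 0.643 -0.135  0.149]
side yellow [240, 205, 28, 17, 63] [251.4 215.3] [ 0.628  -0.1387  0.1544] [ 0.581 -0.157  0.125] [ 0.658 -0.115  0.159]
bottle [0.684 0.065 0.182]
holder [0.72  0.109 0.058]
tray [0.612 0.247 0.004]
base rect ((635.252197265625, -99.65614318847656), (293.4871520996094, 280.22552490234375), 89.7488784790039) [[ 494.49762  -245.78421 ]
 [ 774.72046  -247.01242 ]
 [ 776.0068     46.471924]
 [ 495.78394    47.700134]]
```

View pics/topc.png

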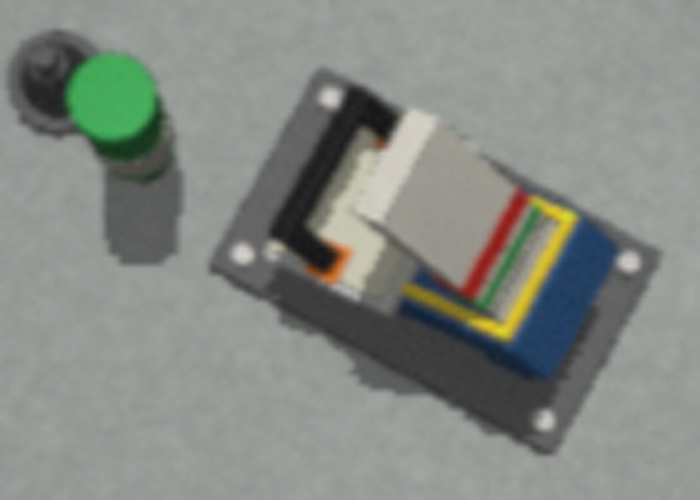

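View pics/sidec.png

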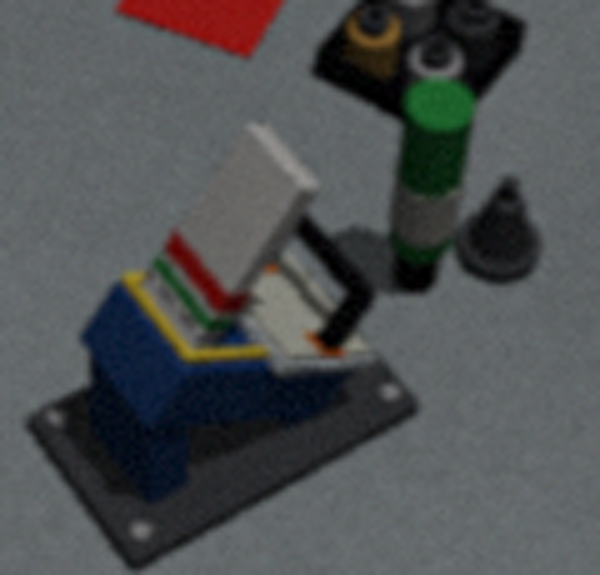

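The crops show the tester base corners at top-crop (320,67), (660,253), (548,452), (210,268), and the bar from about (360,90) to (282,232). The column leans over the handle toward the bottle.

```bash
cat >> h.py <<'E'
def ray(d,u,v,z):
    R=cv2.Rodrigues(np.float64(d["rvec"]))[0]; c=-R.T@np.ravel(d["tvec"])
    r=R.T@np.array([(u-d["cx"])/d["fx"],(v-d["cy"])/d["fy"],1]); return c+r*(z-c[2])/r[2]
E
python3 - <<'E'
from h import *
t=arm.get_image("top"); s=arm.get_image("side")
C=[(320,67),(660,253),(548,452),(210,268)]
P=np.array([ray(t,190+a/5-.4,125+b/5-.4,.012) for a,b in C]); print(P.round(4), [np.linalg.norm(P[i]-P[i-1]).round(4) for i in range(4)])
x=P[1]+P[2]-P[0]-P[3]; x/=np.linalg.norm(x); y=np.array([-x[1],x[0],0]); print("x",x, np.degrees(np.arctan2(x[1],x[0])))
O=P.mean(0)-x*.04; O[2]=0; print("origin",O)
for n,a,b,z in [("bar1",360,92,.135),("bar2",282,230,.135),("boltle top",113,97,.18),("boltle top2",212.3*5-950+2,145.5*5-625+2,.18),("coltop1",425,110,.24),("coltop2",365,215,.24)]:
    p=ray(t,190+a/5-.4,125+b/5-.4,z); print(n,p.round(4),"tester",(p-O)@x,(p-O)@y)
for n,a,b,z in [("bottle top",440,105,.18),("b-cap bottom",413,290,0),("bar1",303,220,.13),("bar2",365,295,.13),("coltop",290,160,.24)]:
    p=ray(s,215+a/5-.4,150+b/5-.4,z); print("side",n,p.round(4),"tester",(p-O)@x,(p-O)@y)
im=t["img"].astype(int); m=(im[...,0]>150)&(im[...,1]<80)&(im[...,2]<80); m[:,200:]=0
v,u=np.nonzero(m); print("pad top",ray(t,u.mean(),v.mean(),.004), np.sqrt(m.sum()))
p=ray(t,190+62/5-.4,125+83/5-.4,0);print("holder flange",p)
f=np.load("top.npz")["W"][130:185,235:285].reshape(-1,3); f=f[(f[:,2]>.19)]; print(len(f), f.max(0), f[f[:,2]>f[:,2].max()-.012].mean(0),((f-O)@x).min())
E
```

```text
[[ 0.7372 -0.0335  0.012 ]
 [ 0.6312 -0.2237  0.012 ]
 [ 0.5199 -0.1598  0.012 ]
 [ 0.6237  0.0285  0.012 ]] [np.float64(0.1293), np.float64(0.2178), np.float64(0.1284), np.float64(0.215)]
x [-0.48454285 -0.87476753  0.        ] -118.98252568107773
origin [ 0.64738114 -0.06215049  0.        ]
bar1 [ 0.6996 -0.0546  0.135 ] tester -0.031904948755716644 0.04200870371396529
bar2 [ 0.629  -0.0147  0.135 ] tester -0.032595592425751274 -0.039081826242336415
boltle top [0.6889 0.0668 0.18  ] tester -0.1329660485107347 -0.026137791606965707
boltle top2 [0.6852 0.0666 0.18  ] tester -0.13094866477135741 -0.02925867239216948
coltop1 [ 0.6712 -0.0836  0.24  ] tester 0.007220830326792751 0.031188606530504866
coltop2 [ 0.6222 -0.0555  0.24  ] tester 0.006386041292290066 -0.02521647708733157
side bottle top [0.6918 0.0681 0.18  ] tester -0.1354303135497182 -0.02424320022413973
side b-cap bottom [0.6957 0.0589 0.    ] tester -0.12932603699323147 -0.016381149508386685
side bar1 [ 0.6419 -0.017   0.13  ] tester -0.036845977354711 -0.026680911942860888
side bar2 [ 0.7002 -0.0511  0.13  ] tester -0.035292859690891645 0.04080936920594963
side coltop [ 0.6483 -0.0613  0.24  ] tester -0.0011983654544133803 0.00042312980269205693
pad top [0.44450927 0.24117337 0.004     ] 38.65229618017538
holder flange [0.73083243 0.11302605 0.        ]
554 [ 0.67175725 -0.05176877  0.2592789 ] [ 0.64168788 -0.07303893  0.25159815] 0.0003850755205826234
```

Everything measured fits the given sizes: base 216x129 mm, bottle 133 mm in front of the tester, pad at (0.446, 0.240). Next I move above the bottle with the fingers closing along world x.

jog_arm:
  rows:
    - [[0, 0, 6], [0, 0, 0], 1]
    - [[3, 3, 12], [0, 0, 8], 1]
    - [[7, 8, 17], [0, 0, 16], 1]
    - [[10, 13, 19], [0, 0, 24], 1]
    - [[13, 18, 19], [0, 0, 32], 1]
    - [[16, 23, 19], [0, 0, 40], 1]
    - [[19, 28, 19], [0, 0, 48], 1]
    - [[22, 33, 19], [0, 0, 56], 1]
  newtons: 20

```text
clock: 1.2
position: [0.491, -0.2367, 0.4169]
ee_rot: [2.365, 2.067, 0.0]
force: [1.6, -0.2, 0.3]
width: 1.001
gripper_force: 0.0
```

jog_arm:
  rows:
    - [[3, 5, 0], [0, 0, 2], 1]
    - [[7, 10, 0], [0, 0, 4], 1]
    - [[11, 16, 0], [0, 0, 6], 1]
    - [[15, 22, 0], [0, 0, 8], 1]
    - [[18, 27, 0], [0, 0, 8], 1]
    - [[19.9, 30.4, -5], [0, 0, 8], 1]
    - [[19.9, 30.4, -10], [0, 0, 8], 1]
    - [[19.9, 30.4, -12], [0, 0, 8], 1]

```text
clock: 2.2
position: [0.6878, 0.0666, 0.2917]
ee_rot: [-2.215, -2.222, 0.008]
force: [-0.1, -0.7, 0.3]
width: 1.0
gripper_force: 0.0
```

Run:
```python
from h import *
s=arm.observe();print(s["position"],s["ee_rot"],s["joints"],s["force"])
for n in("side","top"):
    im=arm.get_image(n)["img"]; x,y=(240,100) if n=="side" else (150,90)
    cv2.imwrite(f"pics/{n}1.png",cv2.resize(im[y:y+140,x:x+130,::-1],None,fx=4,fy=4))
a,b=cv2.imread("pics/side1.png"),cv2.imread("pics/top1.png"); cv2.imwrite("pics/b1.png",cv2.resize(np.hstack([a,b]),(800,431)))
```

```text
[0.68775522 0.06662276 0.29171539] [-2.2147749  -2.22228782  0.00810426] [ 0.07230503  0.5529591  -0.42730217  1.25400068  0.22201926  1.38698039
 -0.33667285] [-0.08206291 -0.68235305  0.3095534 ]
```

View pics/b1.png

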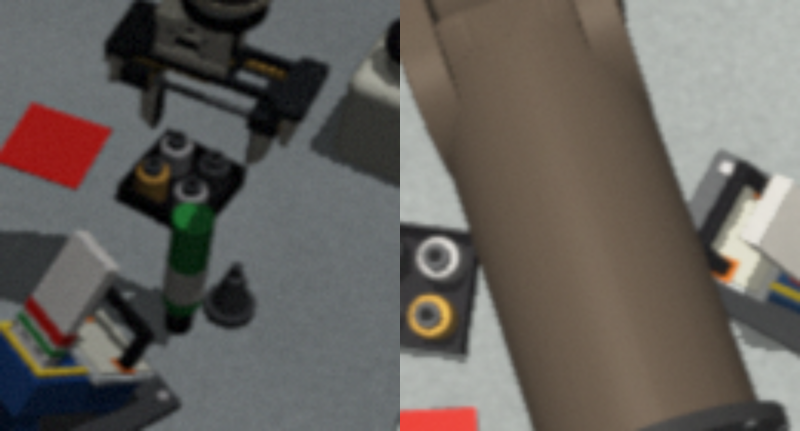

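The gripper is centred above the bottle, with the fingers clear of the tester and tool holder. I descend and grip gently at about 140 mm.

jog_arm:
  rows:
    - [[0.2, 0, -4], [0, 0, 0], 1]
    - [[0.2, 0, -8], [0, 0, 0], 1]
    - [[0.2, 0, -11], [0, 0, 0], 1]
    - [[0.2, 0, -13], [0, 0, 0], 1]
    - [[0.2, 0, -15], [0, 0, 0], 1]
    - [[0.2, 0, -16.5], [0, 0, 0], 1]
    - [[0.2, 0, -17], [0, 0, 0], 1]
    - [[0.2, 0, -17], [0, 0, 0], 1]

```text
clock: 3.3
position: [0.6915, 0.0656, 0.1269]
ee_rot: [2.22, 2.222, 0.0]
force: [-0.0, 0.3, 0.7]
width: 0.999
gripper_force: 0.0
```

jog_arm:
  rows:
    - [[0, 0, 0], [0, 0, 0], 0.7]
    - [[0, 0, 0], [0, 0, 0], 0.6]
    - [[0, 0, 0], [0, 0, 0], 0.54]
    - [[0, 0, 0], [0, 0, 0], 0.5]
    - [[0, 0, 0], [0, 0, 0], 0.47]
    - [[0, 0, 0], [0, 0, 0], 0.44]
    - [[0, 0, 0], [0, 0, 0], 0.4]
    - [[0, 0, 0], [0, 0, 0], 0.3]
  newtons: 15

```text
clock: 4.3
position: [0.6912, 0.0655, 0.1267]
ee_rot: [-2.22, -2.222, 0.0]
force: [-0.8, 0.5, 1.2]
width: 0.476
gripper_force: 15.0
```

jog_arm:
  rows:
    - [[0, 0, 0], [0, 0, 0], 0.3]
    - [[0, 0, 0.3], [0, 0, 0], 0.3]
    - [[0, 0, 1], [0, 0, 0], 0.3]
    - [[0, 0, 2], [0, 0, 0], 0.3]
    - [[0, 0, 4], [0, 0, 0], 0.3]
    - [[0, 0, 6], [0, 0, 0], 0.3]
    - [[0, 0, 8], [0, 0, 0], 0.3]
    - [[0, 0, 9], [0, 0, 0], 0.3]
  newtons: 25

```text
clock: 5.3
position: [0.6921, 0.0658, 0.2194]
ee_rot: [2.219, 2.221, 0.004]
force: [0.7, -0.2, -2.1]
width: 0.471
gripper_force: 25.0
```

Run:
```python
from h import *
s=arm.observe();print(s["position"],s["ee_rot"],s["force"],s["ft_torque"],s["width"])
im,W,R,c=cloud("side"); hsv=cv2.cvtColor(im,cv2.COLOR_RGB2HSV).astype(int)
m=(abs(hsv[...,0]-65)<15)&(hsv[...,1]>100)&(hsv[...,2]>30); m[:,:270]=0
cv2.imwrite("pics/s2.png",cv2.resize(im[110:230,230:350,::-1],None,fx=5,fy=5))
```

```text
[0.69206928 0.06582289 0.21936916] [2.21924032 2.22124212 0.0039158 ] [ 0.6921463  -0.16045836 -2.07743372] [-0.01172508 -0.12248542  0.01624018] 0.4712660177169954
```

View pics/s2.png

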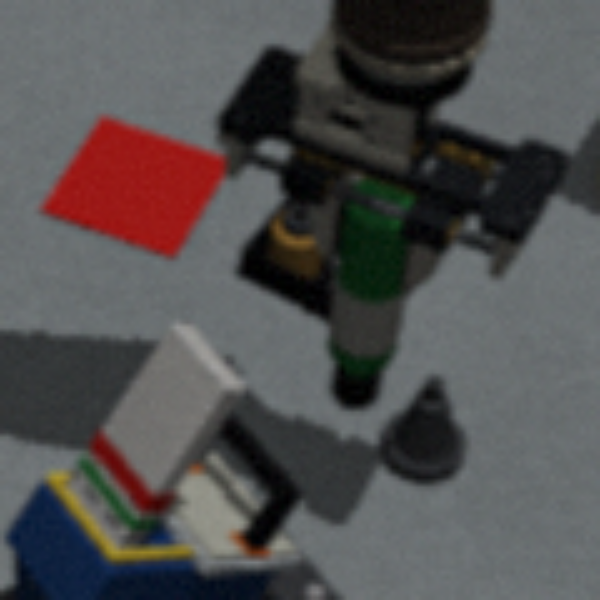

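The bottle is held upright with its cap about 90 mm up, and the way to the pad is clear. I carry it smoothly.

jog_arm:
  rows:
    - [[-1, 0.7, 0], [0, 0, 0], 0.3]
    - [[-3, 2.1, 0], [0, 0, 0], 0.3]
    - [[-5.5, 3.9, 0], [0, 0, 0], 0.3]
    - [[-8, 5.7, 0], [0, 0, 0], 0.3]
    - [[-10.5, 7.5, 0], [0, 0, 0], 0.3]
    - [[-13, 9.2, 0], [0, 0, 0], 0.3]
    - [[-15.5, 11, 0], [0, 0, 0], 0.3]
    - [[-18, 12.8, 0], [0, 0, 0], 0.3]

```text
clock: 6.35
position: [0.5091, 0.1941, 0.2159]
ee_rot: [-2.219, -2.223, 0.002]
force: [-0.2, 0.4, -1.5]
width: 0.473
gripper_force: 25.0
```

jog_arm:
  rows:
    - [[-2.5, 1.8, 0], [0, 0, 0], 0.3]
    - [[-4.5, 3.2, 0], [0, 0, 0], 0.3]
    - [[-6, 4.3, 0], [0, 0, 0], 0.3]
    - [[-6.6, 4.7, -1], [0, 0, 0], 0.3]
    - [[-6.6, 4.7, -2.5], [0, 0, 0], 0.3]
    - [[-6.6, 4.7, -4], [0, 0, 0], 0.3]
    - [[-6.6, 4.7, -5.5], [0, 0, 0], 0.3]
    - [[-6.6, 4.7, -6], [0, 0, 0], 0.3]

```text
clock: 7.35
position: [0.445, 0.2398, 0.1552]
ee_rot: [-2.221, -2.221, 0.003]
force: [-0.2, 0.1, -2.0]
width: 0.472
gripper_force: 25.0
```

jog_arm:
  rows:
    - [[0, 0, -1], [0, 0, 0], 0.3]
    - [[0, 0, -1.7], [0, 0, 0], 0.3]
    - [[0, 0, -2], [0, 0, 0], 0.3]
    - [[0, 0, -2.1], [0, 0, 0], 0.3]
    - [[0, 0, -2.2], [0, 0, 0], 0.3]
    - [[0, 0, -2.2], [0, 0, 0], 0.3]

```text
clock: 8.1
position: [0.4454, 0.2406, 0.1349]
ee_rot: [2.22, 2.222, 0.001]
force: [-0.2, 0.4, -1.9]
width: 0.476
gripper_force: 25.0
```

jog_arm:
  rows:
    - [[0, 0, -0.1], [0, 0, 0], 0.3]
    - [[0, 0, -0.15], [0, 0, 0], 0.3]
    - [[0, 0, -0.15], [0, 0, 0], 0.3]

```text
clock: 8.48
position: [0.4453, 0.2405, 0.1332]
ee_rot: [2.22, 2.222, -0.0]
force: [0.2, 0.6, -2.8]
width: 0.471
gripper_force: 25.0
```

jog_arm:
  rows:
    - [[0, 0, -0.1], [0, 0, 0], 0.3]
    - [[0, 0, -0.15], [0, 0, 0], 0.3]
    - [[0, 0, -0.15], [0, 0, 0], 0.3]

```text
clock: 8.85
position: [0.4453, 0.2405, 0.1317]
ee_rot: [-2.22, -2.222, 0.0]
force: [-0.4, 0.3, -2.3]
width: 0.476
gripper_force: 25.0
```

jog_arm:
  rows:
    - [[0, 0, -0.1], [0, 0, 0], 0.3]
    - [[0, 0, -0.15], [0, 0, 0], 0.3]
    - [[0, 0, -0.15], [0, 0, 0], 0.3]

```text
clock: 9.22
position: [0.4454, 0.2407, 0.1306]
ee_rot: [2.22, 2.222, 0.001]
force: [-1.3, 0.8, 4.5]
width: 0.47
gripper_force: 25.0
```

Contact: the vertical force turned to +4.5 N at the expected height. I lower the grip force and open slowly.

jog_arm:
  rows:
    - [[0, 0, 0.05], [0, 0, 0], 0.3]
    - [[0, 0, 0.05], [0, 0, 0], 0.3]
  newtons: 6

```text
clock: 9.48
position: [0.4453, 0.2404, 0.1306]
ee_rot: [-2.22, -2.222, 0.0]
force: [0.8, -0.6, -1.3]
width: 0.478
gripper_force: 6.0
```

jog_arm:
  rows:
    - [[0, 0, 0], [0, 0, 0], 0.49]
    - [[0, 0, 0], [0, 0, 0], 0.51]
    - [[0, 0, 0], [0, 0, 0], 0.54]
    - [[0, 0, 0], [0, 0, 0], 0.6]
    - [[0, 0, 0], [0, 0, 0], 0.75]
    - [[0, 0, 0], [0, 0, 0], 1]
    - [[0, 0, 0], [0, 0, 0], 1]
    - [[0, 0, 0], [0, 0, 0], 1]

```text
clock: 10.48
position: [0.4453, 0.2405, 0.1307]
ee_rot: [2.22, 2.222, 0.0]
force: [-0.2, 0.4, 0.2]
width: 0.979
gripper_force: 0.0
```

jog_arm:
  rows:
    - [[0, 0, 1], [0, 0, 0], 1]
    - [[0, 0, 4], [0, 0, 0], 1]
    - [[0, 0, 8], [0, 0, 0], 1]
    - [[0, 0, 13], [0, 0, 0], 1]
    - [[0, 0, 18], [0, 0, 0], 1]
    - [[0, 0, 22], [0, 0, 0], 1]
    - [[0, 0, 26], [0, 0, 0], 1]
    - [[0, 0, 28], [0, 0, 0], 1]

```text
clock: 11.48
position: [0.4453, 0.241, 0.4139]
ee_rot: [2.219, 2.222, 0.005]
force: [-0.1, 0.6, 0.5]
width: 0.999
gripper_force: 0.0
```

Run:
```python
from h import *
from scipy.spatial.transform import Rotation as Ro
s=arm.observe();print(s["clock"],s["position"],s["ee_rot"],s["joints"],s["force"])
im,W,R,c=cloud("side"); hsv=cv2.cvtColor(im,cv2.COLOR_RGB2HSV).astype(int)
m=(abs(hsv[...,0]-65)<15)&(hsv[...,1]>100)&(hsv[...,2]>50)&(W[...,0]<.52)&(W[...,2]>.15); print("bottle top",m.sum(),np.nanmedian(W[m],0),np.nanmax(W[m],0))
a=np.radians(-119); xt=np.array([np.cos(a),np.sin(a),0]); z=np.array([0,0,1]); t=np.radians(35)
n=-np.sin(t)*xt+np.cos(t)*z; u=np.cos(t)*xt+np.sin(t)*z
R0=Ro.from_rotvec(s["ee_rot"])
for sg in(1,-1):
    y=sg*u; Z=-n; T=Ro.from_matrix(np.stack([np.cross(y,Z),y,Z],1)); print(sg,"turn",np.degrees((T*R0.inv()).as_rotvec()))
print("n",n,"u",u)
cv2.imwrite("pics/s3.png",cv2.resize(im[90:240,200:350,::-1],None,fx=4,fy=4))
```

```text
11.475 [0.44531866 0.24101156 0.41386315] [2.21926391 2.22229028 0.00540022] [-0.14423125  0.1859962  -0.55539325  1.49266528  0.09861322  1.48725895
 -0.69840715] [-0.14392151  0.58986553  0.45256103]
bottle top 22 [0.46039711 0.24081013 0.18567014] [0.4675652  0.25994003 0.18973194]
1 turn [ -36.0300834   -21.11972476 -114.81233255]
-1 turn [-18.81118797  31.68292989  58.95327158]
n [0.27807537 0.50166125 0.81915204] u [-0.39713279 -0.71644652  0.57357644]
```

View pics/s3.png

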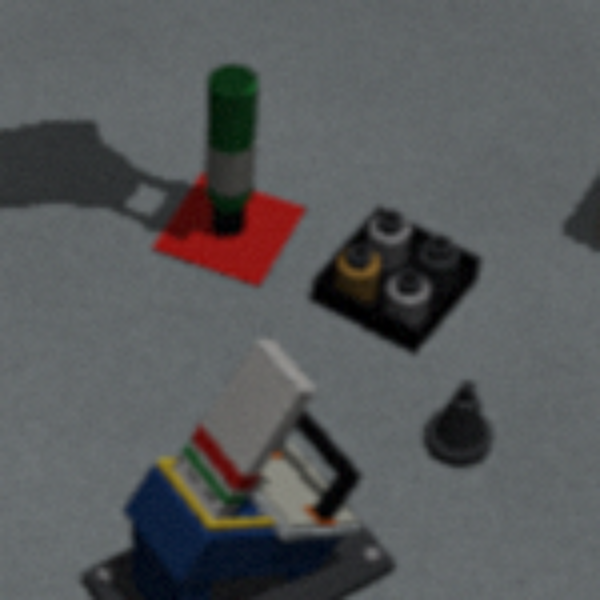

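The bottle stands upright, alone and well inside the red pad; its cap is at crop (228,222). Now I locate the bar from both depth views. The approach leans 8° downhill so the gripper's 190 mm body clears the column, whose near face is only 90 mm uphill.

```bash
cat >> h.py <<'E'
from scipy.spatial.transform import Rotation as Ro
a=np.radians(-119); xt=np.array([np.cos(a),np.sin(a),0]); yt=np.array([-xt[1],xt[0],0]); k=np.array([0,0,1.]); t=np.radians(35)
n=-np.sin(t)*xt+np.cos(t)*k; u=np.cos(t)*xt+np.sin(t)*k
O=np.array([.6474,-.0621,0])
def tool(deg):
    b=np.radians(deg); Z=-n*np.cos(b)+u*np.sin(b); y=-(u*np.cos(b)+n*np.sin(b))
    return Ro.from_matrix(np.stack([np.cross(y,Z),y,Z],1)),Z
E
python3 - <<'E'
from h import *
H0=O-.03*xt+.13*k
s=arm.observe()
for nm in("side","top"):
    im,W,R,c=cloud(nm); D=W-H0; q=np.stack([D@u,D@yt,D@n],-1)
    m=(im.max(-1)<60)&(abs(q[...,0])<.03)&(abs(q[...,1])<.06)&(q[...,2]>-.015)&(q[...,2]<.03)
    nn,l,st,_=cv2.connectedComponentsWithStats(m.astype(np.uint8)); i=1+st[1:,4].argmax(); p=q[l==i]
    print(nm,len(p),"u,y,n med",np.median(p,0).round(4),"5/95",np.percentile(p,5,0).round(4),np.percentile(p,95,0).round(4))
    m=(im.min(-1)>70)&(abs(q[...,0]-.09)<.05)&(abs(q[...,1])<.04)&(q[...,2]>.02); p=q[m]
    if len(p): print("  column",len(p),np.percentile(p,3,0).round(3),np.percentile(p,97,0).round(3))
T,Z=tool(8)
print("turn",np.degrees((T*Ro.from_rotvec(s["ee_rot"]).inv()).as_rotvec()))
for d in(.14,.0): print(d,"TCP",H0+Z*(.011-d),"shift cm",100*(H0+Z*(.011-d)-s["position"]))
E
```

```text
side 117 u,y,n med [0.003  0.0218 0.0048] 5/95 [-0.0046 -0.0195 -0.0104] [0.0076 0.0465 0.0106]
  column 366 [ 0.09  -0.024  0.023] [0.109 0.03  0.08 ]
top 216 u,y,n med [ 0.0057 -0.002   0.0056] 5/95 [-0.0038 -0.0415 -0.0101] [0.0092 0.0391 0.01  ]
  column 510 [ 0.093 -0.027  0.022] [0.11  0.027 0.079]
turn [-23.15891659  38.94153281  57.95244429]
0.14 TCP [0.70459677 0.0410857  0.22434463] shift cm [ 25.88462271 -20.02748899 -19.11636408]
0.0 TCP [ 0.65830726 -0.04242279  0.12195511] shift cm [ 21.25567159 -28.37833787 -29.3553159 ]
```

Bar found at u≈+2 mm; the column top is 80 mm out, so I use a 10° lean (about 6–8 mm clearance).

Run:
```python
from h import *
s=arm.observe(); H=O-.03*xt+.13*k+.002*u; T,Z=tool(10)
print("turn",np.degrees((T*Ro.from_rotvec(s["ee_rot"]).inv()).as_rotvec()),Z)
for d in(.14,.0): print(d,"TCP",H+Z*(.011-d),"shift cm",100*(H+Z*(.011-d)-s["position"]))
```

```text
turn [-24.04444108  40.63624079  57.65323962] [-0.34281217 -0.61844953 -0.70710678]
0.14 TCP [0.70537279 0.04248569 0.22236393] shift cm [ 26.00125764 -19.83933858 -18.94934698]
0.0 TCP [ 0.65737909 -0.04409725  0.12336898] shift cm [ 21.20188726 -28.49763194 -28.84884192]
```

jog_arm:
  rows:
    - [[3, -2, 0], [-3, 5, 7.2], 0.6]
    - [[7, -5, 0], [-6, 10.2, 14.4], 0.6]
    - [[11, -8, -1], [-9, 15.2, 21.6], 0.6]
    - [[15, -11, -2], [-12, 20.3, 28.8], 0.6]
    - [[19, -14, -4], [-15, 25.4, 36], 0.6]
    - [[22, -17, -6], [-18, 30.5, 43.2], 0.6]
    - [[25, -19, -8], [-21, 35.6, 50.4], 0.6]
    - [[26, -19.8, -10], [-24, 40.6, 57.7], 0.6]
  newtons: 25

```text
clock: 12.62
position: [0.6892, 0.0499, 0.3169]
ee_rot: [-1.052, -2.616, 0.885]
force: [0.4, -1.7, -1.7]
width: 0.598
gripper_force: 0.0
```

jog_arm:
  rows:
    - [[0, 0, 0], [0, 0, 0], 0.6]
    - [[0, 0, 0], [0, 0, 0], 0.6]

```text
clock: 12.88
position: [0.6885, 0.0519, 0.3167]
ee_rot: [-1.056, -2.615, 0.882]
force: [0.5, -0.1, 0.6]
width: 0.602
gripper_force: 0.0
```

```bash
cat > go.py <<'E'
from h import *
s=arm.observe(); H=O-.03*xt+.13*k+.002*u; T,Z=tool(10)
print(s["clock"],s["position"],s["joints"].round(2),s["force"].round(1))
print("turn",np.degrees((T*Ro.from_rotvec(s["ee_rot"]).inv()).as_rotvec()))
for d in(.14,.08,.0): print(d,"shift cm",100*(H+Z*(.011-d)-s["position"]))
E
python3 go.py
```

```text
12.875 [0.6884603  0.05185686 0.31674621] [-0.5   0.9   0.54  0.77  0.04  2.    0.77] [ 0.5 -0.1  0.6]
turn [-5.53656146  7.37985067 13.8511086 ]
0.14 shift cm [ 1.69124946 -0.9371168  -9.43822862]
0.08 shift cm [ -0.36562356  -4.64781395 -13.68086931]
0.0 shift cm [ -3.10812092  -9.59541016 -19.33772356]
```

Joint 6 is at its limit in this posture, although a solution should exist. I descend a bit and retry the remaining turn.

jog_arm:
  rows:
    - [[1.7, -0.9, -3], [-5.5, 7.4, 13.9], 0.6]
    - [[1.7, -0.9, -6], [-5.5, 7.4, 13.9], 0.6]
    - [[1.7, -0.9, -9], [-5.5, 7.4, 13.9], 0.6]
    - [[1.7, -0.9, -9.4], [-5.5, 7.4, 13.9], 0.6]
    - [[1.7, -0.9, -9.4], [-5.5, 7.4, 13.9], 0.6]

```text
clock: 13.5
position: [0.706, 0.0423, 0.2256]
ee_rot: [-0.686, -2.655, 1.094]
force: [-0.9, -0.2, 0.8]
width: 0.601
gripper_force: 0.0
```

```bash
python3 go.py
```

```text
13.5 [0.70602038 0.04225844 0.22559545] [-0.56  1.    0.51  0.88  0.18  1.84  0.92] [-0.9 -0.2  0.8]
turn [-0.17544129  0.1552739  -0.05673675]
0.14 shift cm [-0.064759    0.02272501 -0.32315265]
0.08 shift cm [-2.12163202 -3.68797215 -4.56579334]
0.0 shift cm [ -4.86412938  -8.63556835 -10.22264759]
```

The target orientation is reached. I advance along the tool axis and check from near.

jog_arm:
  rows:
    - [[-0.7, -1.2, -1.6], [0, 0, 0], 0.6]
    - [[-1.4, -2.4, -3.1], [0, 0, 0], 0.6]
    - [[-2.1, -3.7, -4.6], [0, 0, 0], 0.6]
    - [[-2.1, -3.7, -4.6], [0, 0, 0], 0.6]
    - [[-2.1, -3.7, -4.6], [0, 0, 0], 0.6]

```text
clock: 14.12
position: [0.6858, 0.0058, 0.1793]
ee_rot: [-0.685, -2.655, 1.095]
force: [-0.1, -0.2, 0.0]
width: 0.602
gripper_force: 0.0
```

```bash
python3 go.py
python3 - <<'E'
from h import *
I=[]
for nm,(x,y) in dict(side=(210,130),top=(195,110)).items():
    im=arm.get_image(nm)["img"]; I.append(cv2.resize(im[y:y+120,x:x+110,::-1],None,fx=3.6,fy=3.6,interpolation=cv2.INTER_CUBIC))
cv2.imwrite("pics/n1.png",np.hstack(I))
E
```

```text
14.125 [0.6857583  0.00576901 0.17930377] [-0.56  0.97  0.51  1.06  0.19  1.69  0.89] [-0.1 -0.2  0. ]
turn [-0.12766983  0.17101806 -0.10365564]
0.14 shift cm [1.96144899 3.67166799 4.30601591]
0.08 shift cm [-0.09542404 -0.03902917  0.06337522]
0.0 shift cm [-2.8379214  -4.98662537 -5.59347903]
```

View pics/n1.png

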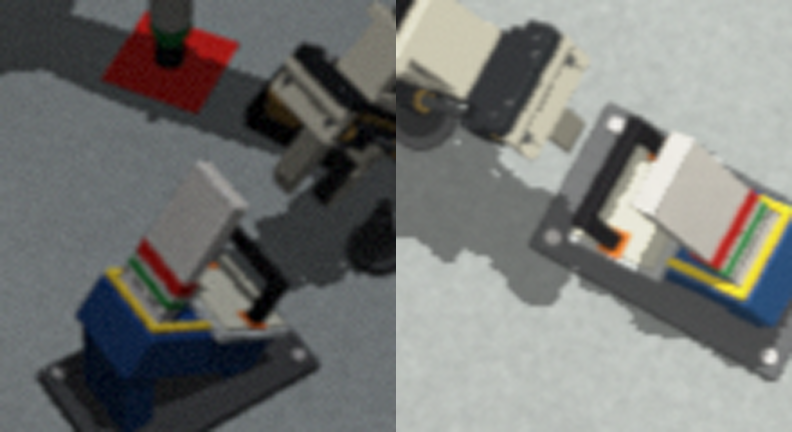

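The picture shows the open fingers (top view, 567,130) uphill of nothing yet and aligned with the bar's middle (610,171), with the body clear of the column. I advance slowly.

jog_arm:
  rows:
    - [[-0.4, -0.8, -0.9], [0, 0, 0], 0.6]
    - [[-0.8, -1.5, -1.7], [0, 0, 0], 0.6]
    - [[-1.2, -2.1, -2.4], [0, 0, 0], 0.6]
    - [[-1.6, -2.8, -3.1], [0, 0, 0], 0.6]
    - [[-1.9, -3.3, -3.7], [0, 0, 0], 0.6]
    - [[-1.9, -3.3, -3.7], [0, 0, 0], 0.6]

```text
clock: 14.98
position: [0.6653, -0.0283, 0.1402]
ee_rot: [-0.684, -2.651, 1.097]
force: [-0.3, -0.3, 0.1]
width: 0.605
gripper_force: 0.0
```

```bash
python3 go.py
```

```text
14.975 [ 0.66532273 -0.02832924  0.14017481] [-0.55  0.96  0.5   1.2   0.2   1.56  0.88] [-0.3 -0.3  0.1]
turn [-0.03684716 -0.03354013 -0.04530454]
0.14 shift cm [4.0050064  7.08149234 8.21891181]
0.08 shift cm [1.94813338 3.37079519 3.97627112]
0.0 shift cm [-0.79436398 -1.57680102 -1.68058313]
```

jog_arm:
  rows:
    - [[-0.3, -0.5, -0.6], [0, 0, 0], 0.6]
    - [[-0.5, -1, -1.1], [0, 0, 0], 0.6]
    - [[-0.8, -1.6, -1.7], [0, 0, 0], 0.6]
    - [[-0.8, -1.6, -1.7], [0, 0, 0], 0.6]

```text
clock: 15.48
position: [0.6572, -0.0446, 0.1231]
ee_rot: [-0.684, -2.65, 1.097]
force: [-0.6, -0.5, -0.1]
width: 0.6
gripper_force: 0.0
```

```bash
python3 go.py
python3 - <<'E'
from h import *
I=[]
for nm,(x,y) in dict(side=(215,150),top=(215,120)).items():
    im=arm.get_image(nm)["img"]; I.append(cv2.resize(im[y:y+90,x:x+80,::-1],None,fx=5,fy=5,interpolation=cv2.INTER_CUBIC))
cv2.imwrite("pics/n2.png",cv2.convertScaleAbs(np.hstack(I),alpha=1.5))
E
```

```text
15.475 [ 0.65718093 -0.04459619  0.12310742] [-0.54  0.96  0.5   1.25  0.2   1.51  0.87] [-0.6 -0.5 -0.1]
turn [-0.02383743 -0.04775886 -0.0303767 ]
0.14 shift cm [4.8191861  8.70818724 9.92565106]
0.08 shift cm [2.76231308 4.99749009 5.68301037]
0.0 shift cm [0.01981572 0.04989388 0.02615612]
```

View pics/n2.png

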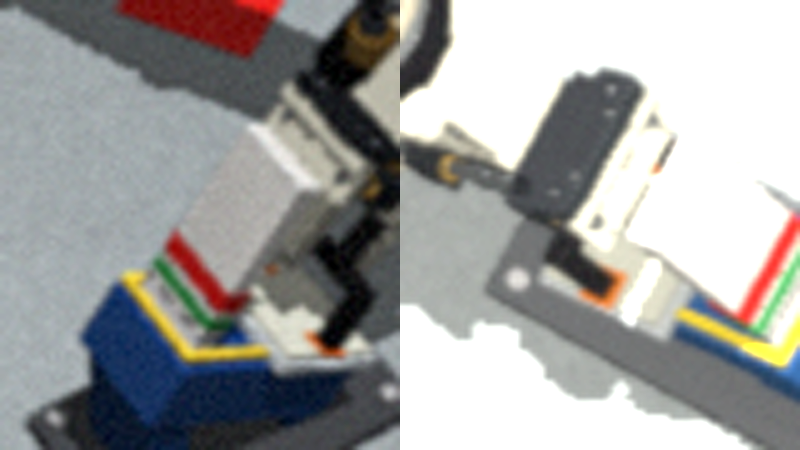

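The fingers straddle the bar and the body sits just clear of the column with no force. I close gently.

jog_arm:
  rows:
    - [[0, 0, 0], [0, 0, 0], 0.45]
    - [[0, 0, 0], [0, 0, 0], 0.35]
    - [[0, 0, 0], [0, 0, 0], 0.28]
    - [[0, 0, 0], [0, 0, 0], 0.24]
    - [[0, 0, 0], [0, 0, 0], 0.2]
    - [[0, 0, 0], [0, 0, 0], 0.16]
    - [[0, 0, 0], [0, 0, 0], 0.1]
    - [[0, 0, 0], [0, 0, 0], 0]
  newtons: 10

```text
clock: 16.58
position: [0.659, -0.0415, 0.1223]
ee_rot: [-0.681, -2.657, 1.093]
force: [4.6, 4.4, -6.0]
width: 0.165
gripper_force: 10.0
```

Gripped, with the bar about 3.5 mm downhill of centre. I recentre to shed the side force and firm up the grip.

jog_arm:
  rows:
    - [[0.15, 0.25, -0.15], [0, 0, 0], 0]
    - [[0.15, 0.25, -0.15], [0, 0, 0], 0]
    - [[0.15, 0.25, -0.15], [0, 0, 0], 0]
  newtons: 30

```text
clock: 16.95
position: [0.6591, -0.0416, 0.1221]
ee_rot: [-0.684, -2.651, 1.097]
force: [-1.7, 0.5, -0.7]
width: 0.158
gripper_force: 30.0
```

```bash
cat > st.py <<'E'
from h import *
arm.get_image("side")
s=arm.observe(); f=s["force"]; p=s["position"]
print(s["clock"],"f n,u,y",(f@n).round(2),(f@u).round(2),(f@yt).round(2),"width",s["width"],"pos n,u,y mm",[(1000*((p-np.array([.659,-.0415,.1223]))@e)).round(2) for e in(n,u,yt)],s["ee_rot"],s["ft_torque"].round(2))
E
python3 st.py
```

```text
17.0 f n,u,y -0.48 -0.18 -0.44 width 0.15268762126947252 pos n,u,y mm [np.float64(-0.16), np.float64(-0.11), np.float64(0.06)] [-0.68407489 -2.651294    1.09710103] [ 0.95 -0.5  -0.17]
```

Forces are near zero. I pull halfway and check the force against displacement.

jog_arm:
  rows:
    - [[0.07, 0.13, 0.2], [0, 0, 0], 0]
    - [[0.14, 0.25, 0.41], [0, 0, 0], 0]
    - [[0.21, 0.38, 0.61], [0, 0, 0], 0]
    - [[0.28, 0.5, 0.82], [0, 0, 0], 0]
    - [[0.28, 0.5, 0.82], [0, 0, 0], 0]
    - [[0.28, 0.5, 0.82], [0, 0, 0], 0]

```text
clock: 17.75
position: [0.6618, -0.0366, 0.1301]
ee_rot: [-0.684, -2.651, 1.097]
force: [-3.2, -3.5, -3.5]
width: 0.158
gripper_force: 30.0
```

```bash
python3 st.py
```

```text
17.8 f n,u,y -5.99 2.52 -1.16 width 0.15877103580612104 pos n,u,y mm [np.float64(9.64), np.float64(-0.13), np.float64(0.1)] [-0.68386397 -2.65105504  1.09736501] [ 0.89 -0.39 -0.22]
```

It tracks 0.5 N/mm without slip. I continue to 20 mm and then hold.

jog_arm:
  rows:
    - [[0.07, 0.13, 0.2], [0, 0, 0], 0]
    - [[0.14, 0.25, 0.41], [0, 0, 0], 0]
    - [[0.21, 0.38, 0.61], [0, 0, 0], 0]
    - [[0.28, 0.51, 0.84], [0, 0, 0], 0]
    - [[0.28, 0.51, 0.84], [0, 0, 0], 0]
    - [[0.28, 0.51, 0.84], [0, 0, 0], 0]

```text
clock: 18.55
position: [0.6644, -0.0319, 0.1379]
ee_rot: [-0.684, -2.65, 1.097]
force: [-3.4, -5.9, -7.7]
width: 0.153
gripper_force: 30.0
```

```bash
python3 st.py
python3 - <<'E'
from h import *
im=arm.get_image("side")["img"]
cv2.imwrite("pics/p1.png",cv2.convertScaleAbs(cv2.resize(im[150:240,215:305,::-1],None,fx=6.5,fy=6.5,interpolation=cv2.INTER_CUBIC),alpha=1.5))
E
```

```text
18.6 f n,u,y -10.3 1.15 0.46 width 0.15742796146957833 pos n,u,y mm [np.float64(19.1), np.float64(-0.08), np.float64(0.06)] [-0.68384681 -2.65032197  1.09743041] [ 1.06 -0.75  0.04]
```

View pics/p1.png

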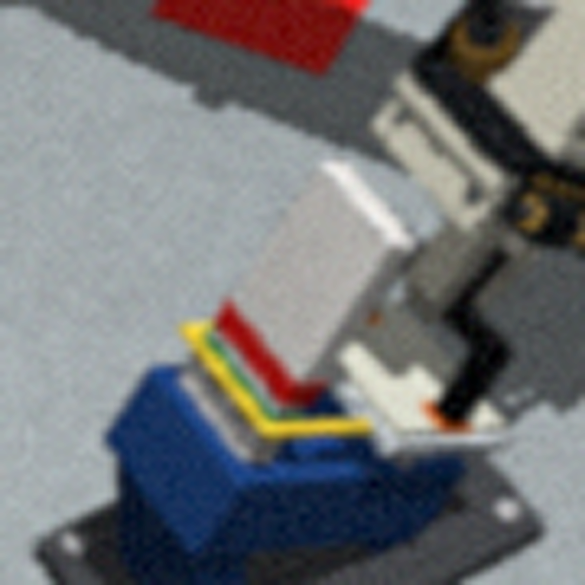

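The yellow rider (crop 195,330 to 265,425) stands on the green band below the red; displacement is about 19.3 mm at about 10 N. I hold it there.

jog_arm:
  rows:
    - [[0.01, 0.02, 0.03], [0, 0, 0], 0]
    - [[0.01, 0.02, 0.03], [0, 0, 0], 0]
    - [[0.01, 0.02, 0.03], [0, 0, 0], 0]
    - [[0.01, 0.02, 0.03], [0, 0, 0], 0]
    - [[0.01, 0.02, 0.03], [0, 0, 0], 0]
    - [[0.01, 0.02, 0.03], [0, 0, 0], 0]
    - [[0.01, 0.02, 0.03], [0, 0, 0], 0]
    - [[0.01, 0.02, 0.03], [0, 0, 0], 0]

```text
clock: 19.65
position: [0.6645, -0.0317, 0.1381]
ee_rot: [-0.684, -2.65, 1.097]
force: [-2.6, -6.0, -7.7]
width: 0.157
gripper_force: 30.0
```

jog_arm:
  rows:
    - [[0, 0, 0], [0, 0, 0], 0]
    - [[0, 0, 0], [0, 0, 0], 0]
    - [[0, 0, 0], [0, 0, 0], 0]
    - [[0, 0, 0], [0, 0, 0], 0]
    - [[0, 0, 0], [0, 0, 0], 0]
    - [[0, 0, 0], [0, 0, 0], 0]
    - [[0, 0, 0], [0, 0, 0], 0]
    - [[0, 0, 0], [0, 0, 0], 0]

```text
clock: 20.65
position: [0.6645, -0.0317, 0.1381]
ee_rot: [-0.684, -2.65, 1.097]
force: [-3.7, -5.6, -7.7]
width: 0.16
gripper_force: 30.0
```

jog_arm:
  rows:
    - [[0, 0, 0], [0, 0, 0], 0]
    - [[0, 0, 0], [0, 0, 0], 0]
    - [[0, 0, 0], [0, 0, 0], 0]
    - [[0, 0, 0], [0, 0, 0], 0]

```text
clock: 21.15
position: [0.6645, -0.0317, 0.1381]
ee_rot: [-0.684, -2.65, 1.097]
force: [-3.5, -7.0, -7.4]
width: 0.156
gripper_force: 30.0
```

```bash
python3 st.py
```

```text
21.2 f n,u,y -10.23 0.9 0.78 width 0.1586411489202603 pos n,u,y mm [np.float64(19.41), np.float64(-0.11), np.float64(0.09)] [-0.68386063 -2.65030811  1.09750717] [ 1.05 -0.84  0.04]
```

Held for 2.6 s. I ease back in two calls: total return is about 2.07 cm along −n commanded, i.e. (-0.57, -1.03, -1.69).

jog_arm:
  rows:
    - [[-0.05, -0.09, -0.15], [0, 0, 0], 0]
    - [[-0.12, -0.22, -0.35], [0, 0, 0], 0]
    - [[-0.19, -0.34, -0.55], [0, 0, 0], 0]
    - [[-0.26, -0.46, -0.75], [0, 0, 0], 0]
    - [[-0.33, -0.59, -0.95], [0, 0, 0], 0]
    - [[-0.4, -0.72, -1.15], [0, 0, 0], 0]
    - [[-0.45, -0.81, -1.32], [0, 0, 0], 0]
    - [[-0.5, -0.9, -1.46], [0, 0, 0], 0]

```text
clock: 22.2
position: [0.6599, -0.04, 0.1245]
ee_rot: [-0.684, -2.652, 1.097]
force: [-3.9, -1.3, 0.8]
width: 0.16
gripper_force: 30.0
```

jog_arm:
  rows:
    - [[-0.03, -0.06, -0.1], [0, 0, 0], 0]
    - [[-0.05, -0.1, -0.17], [0, 0, 0], 0]
    - [[-0.07, -0.13, -0.22], [0, 0, 0], 0]
    - [[-0.07, -0.13, -0.22], [0, 0, 0], 0]
    - [[-0.07, -0.13, -0.22], [0, 0, 0], 0]

```text
clock: 22.82
position: [0.6592, -0.0413, 0.1225]
ee_rot: [-0.684, -2.652, 1.097]
force: [-4.0, -2.4, 2.2]
width: 0.159
gripper_force: 30.0
```

```bash
python3 st.py
```

```text
22.875 f n,u,y -0.82 3.52 -3.16 width 0.16035033452191663 pos n,u,y mm [np.float64(0.29), np.float64(-0.15), np.float64(0.11)] [-0.68379751 -2.65181842  1.09720321] [ 0.43  0.21 -0.45]
```

jog_arm:
  rows:
    - [[-0.01, -0.03, -0.04], [0, 0, 0], 0]
    - [[-0.02, -0.03, -0.06], [0, 0, 0], 0]
    - [[-0.02, -0.03, -0.06], [0, 0, 0], 0]
  newtons: 10

```text
clock: 23.25
position: [0.659, -0.0417, 0.1218]
ee_rot: [-0.684, -2.652, 1.097]
force: [-5.6, -2.1, 3.0]
width: 0.161
gripper_force: 10.0
```

```bash
python3 st.py
```

```text
23.3 f n,u,y -0.63 4.43 -2.61 width 0.16614169155171013 pos n,u,y mm [np.float64(-0.42), np.float64(-0.17), np.float64(0.14)] [-0.68383692 -2.65182091  1.09745988] [ 0.3   0.3  -0.49]
```

Home. I release slowly (to no more than 60 mm) and back out along the tool axis.

jog_arm:
  rows:
    - [[0, 0, 0], [0, 0, 0], 0.18]
    - [[0, 0, 0], [0, 0, 0], 0.22]
    - [[0, 0, 0], [0, 0, 0], 0.3]
    - [[0, 0, 0], [0, 0, 0], 0.4]
    - [[0, 0, 0], [0, 0, 0], 0.5]
    - [[0, 0, 0], [0, 0, 0], 0.6]
    - [[0, 0, 0], [0, 0, 0], 0.6]
    - [[0, 0, 0], [0, 0, 0], 0.6]

```text
clock: 24.3
position: [0.6591, -0.0416, 0.1215]
ee_rot: [-0.684, -2.652, 1.097]
force: [0.3, -0.9, 0.5]
width: 0.601
gripper_force: 0.0
```

jog_arm:
  rows:
    - [[0.3, 0.5, 0.6], [0, 0, 0], 0.6]
    - [[0.9, 1.6, 1.8], [0, 0, 0], 0.6]
    - [[1.5, 2.7, 3.1], [0, 0, 0], 0.6]
    - [[2.2, 3.9, 4.5], [0, 0, 0], 0.6]
    - [[2.9, 5.2, 6], [0, 0, 0], 0.6]
    - [[3.6, 6.5, 7.5], [0, 0, 0], 0.6]
    - [[4.3, 7.7, 8.8], [0, 0, 0], 0.6]
    - [[4.8, 8.6, 9.9], [0, 0, 0], 0.6]

```text
clock: 25.3
position: [0.7076, 0.0455, 0.2214]
ee_rot: [-0.683, -2.653, 1.096]
force: [0.0, -0.2, 0.4]
width: 0.603
gripper_force: 0.0
```

```bash
python3 st.py;  python3 - <<'E'
from h import *
im=arm.get_image("side")["img"]
cv2.imwrite("pics/e1.png",cv2.convertScaleAbs(cv2.resize(im[110:260,200:350,::-1],None,fx=4,fy=4,interpolation=cv2.INTER_CUBIC),alpha=1.5))
E
```

```text
25.35 f n,u,y 2.18 0.25 -1.17 width 0.5970346157968847 pos n,u,y mm [np.float64(140.0), np.float64(-25.19), np.float64(0.35)] [-0.68253229 -2.65564848  1.09566818] [ 0.75 -0.43 -0.04]
```

View pics/e1.png

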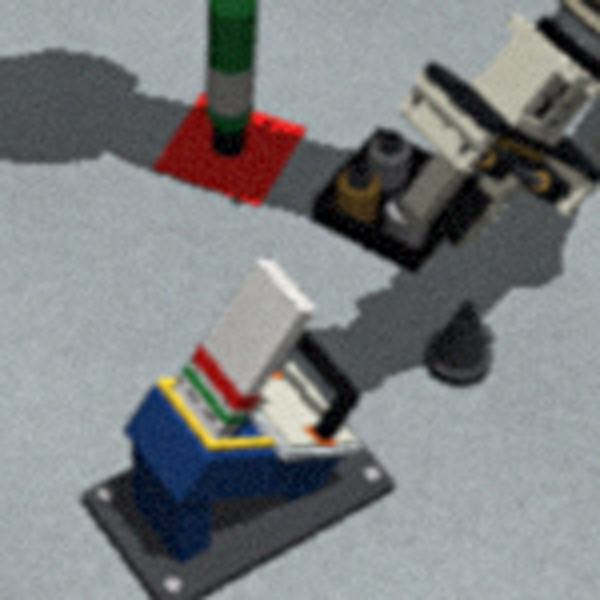

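The final view shows the bottle upright on the pad, the rider back home, the tool holder standing, and the gripper clear of everything.

jog_arm:
  rows:
    - [[0, 0, 3], [0, 0, 0], 0.6]
    - [[0, 0, 5], [0, 0, 0], 0.6]
    - [[0, 0, 5], [0, 0, 0], 0.6]
    - [[0, 0, 5], [0, 0, 0], 0.6]

```text
clock: 25.9
position: [0.7069, 0.0444, 0.2696]
ee_rot: [-0.683, -2.651, 1.097]
force: [0.4, 0.3, -0.6]
width: 0.601
gripper_force: 0.0
```

```bash
python3 -c "
from cell import arm
print(arm.observe()['force'].round(1)); print(arm.sign_off())"
```

```text
[ 0.4  0.3 -0.6]
the job is handed in; nothing more can be done
None
```

The bottle stands upright on the red pad, and the handle was pulled to about 19.5 mm (about 10 N) with the rider in the green band, held for over 2 s, eased home and let go; I handed the job in at about 26 s, and the sign-off gave no verdict.

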